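# Push a well plate home into the microscope's specimen holder

## Robot

A 6-joint arm with a two-finger parallel gripper is mounted at the origin on the work surface. World frame = base frame: x ahead of the robot, y to its left, z up, the work surface at z = 0. Lengths are in m, angles in rad, forces in N, time in s.
With the tool pointing down it reaches from about 0.375 to 0.925 m from the base axis. Payload 5.7 kg.
Tool frame: the origin (TCP) lies at the very end of the fingers, on their centre line; the grasp point (between the pads) lies r.tcp_to_grasp behind it (r.tcp_to_grasp is the distance from the TCP to the grasp point, in m); z points along the fingers, y is the line along which they close (so a half turn about z gives the same grasp; the last joint's range is limited). The gripper opens to 85 mm and grips with 20 to 120 N. Pads are 22 mm wide; open, the fingers measure 114 mm over their backs; the gripper's body (76 mm by 85 mm) begins 54 mm behind the grasp point. The pads swing forward as they close: fully open they stand 13 mm farther back than shut.
Start: joints at [-1.366, 0.359, 1.51, -0, 1.272, -0.115], TCP at [0.189, -0.57, 0.231] pointing down, gripper open.
Joint ranges: [-2.97, 2.97], [-1.01, 2.36], [0.21, 2.38], [-0.96, 4.11], [0.2, 2.71], [-2.98, 2.98]. Speed limits (rad/s): [2.39, 2.39, 3.14, 3.14, 3.14, 3.14].

## Interface

Orientations are given as a unit quaternion [w, x, y, z].
In Python, from bench import r gives the robot as it stands. Calls block until the motion is done:
- r.move_ptp(position, orientation): joint-space move of the TCP to a pose.
- r.servo_line(position, velocity=0.15, orientation=None, force_limit=None): straight line of the TCP; orientation=None keeps the orientation; velocity is the mean speed in m/s. With force_limit (N) it stops when the force on the tool has changed by that much, and returns True; else False.
- r.move_j(angles): joint-space move.
- r.gripper_to(opening, grip_force=None): opening from 0.0 (shut) to 1.0 (fully open); grip_force is the grip in N (None keeps the last); returns when the fingers have stopped.
- r.wait(seconds).
- r.solve_ik(position, orientation): joint angles nearest the present ones, or None.
- r.camera(name): name is "scene" or "top" or "wrist"; returns a dict with "color" (384x512x3 uint8, red, green, blue), "range_z" (384x512 float32, m along the optical axis (not along the pixel's ray), 0 where there is no reading), "K" (3x3 intrinsics, pixels), "R" (3x3) and "t" (3): a world point X has camera coordinates R X + t; the wrist camera has in their place "tool_from_camera" (4x4, takes a point from camera to tool coordinates, whose origin is the TCP and whose axes are the flange's). Camera axes: x right, y down, z forward; pixel columns grow to the right and rows downward; lengths in m; the calibration is good to about 2 mm. A picture is of the moment at which its call begins: read the wrist's pose just before it.
A pose or a line that the arm cannot do raises r.PlanningError and nothing moves.
- r.sign_off(): hands the job in; it is judged then, once.
Trained networks look in the newest picture that a camera, given by its name, has taken for a name from the list of things; names that differ only in an ending like _2 or _b are one class to them, and where a whole thing is asked for, a point or a joint stands for the part that bears it (a point fixed in the world has none). Each returns a list of dicts, best first, with "confidence" (0 to 1); they miss things now and then, are a little off and sometimes report something else, mostly with a low value. They report only what shows in the picture. A call takes as long as a camera call. They do not tell look-alikes from the thing itself.
- r.look_for(target, camera): "box" ([left, top, width, height] in pixels, round what is visible of it).
- r.trace(target, camera): "region" (384x512 bool, what is visible of it) and "box" ([left, top, width, height] in pixels, round what is visible of it).
- r.tip_of(target, camera): "position" ([row, column] in pixels: a listed point, or the origin of a listed thing).
Readings, each from a call of its own:
- r.get_clock(): time.
- r.get_joints(): joint angles.
- r.get_joint_velocities(): joint speeds.
- r.get_effort(): joint torques, N m.
- r.get_position(): TCP position.
- r.get_ee_rot(): TCP orientation.
- r.get_ft_force(): force on the tool from outside, world axes, zero at the start.
- r.get_moment(): the same for the moment, N m.
- r.get_grip_width(): opening from 0.0 (shut) to 1.0 (fully open).
- r.get_finger_force(): force on a finger pad.
Only numpy, scipy, OpenCV 4.12 (cv2) and the standard library are available. Lean on these libraries where they do the work, as an engineer would, in place of code of your own. Each camera call takes 0.05 s, during which the arm holds its last target. There are 200 camera calls.

## Task

The twelve-well culture plate has been put down loosely on the stage of the inverted microscope. With the fingertips only, push it across the stage into the corner of the aluminium specimen holder until it lies flush against both jaws, then take the hand away. Do not pick the plate up: it stays flat on the stage throughout. Leave the small dishes on the stage and everything on the bench where they are.

Things in the scene. Friction and masses are not known exactly. Their poses are not given: they have to be found in the camera images.
- plate: white 12-well culture plate, loose and flat on the black stage, about 0.09 kg. 127.8 mm long (its x), 85.5 wide (its y), 20 high: a skirt of that size 5 mm high, the walls above it 1.5 mm further in. Origin at the centre of its underside, z up. It starts up to 0.2 rad askew, its long side roughly along the holder's back jaw, 10 to 70 mm short of each jaw. It slides at under 2 N.
- holder: aluminium specimen holder fixed on the far part of the stage: an L of two jaws 9.5 mm high, 12 wide. Origin at their inner corner, level with the stage's top; +x away from the robot, +y to its left. Back jaw: from the corner 123 mm along -x, stop face y = 0. Side jaw: 80 mm along -y, stop face x = 0. Home, the plate's origin is at x = -63.9, y = -42.75 mm here, its long side along the back jaw.
- stage (a point): centre of the black stage's top, 200 mm above the bench, axes as the holder's. The stage reaches 125 mm to +x and 100 mm to either side in y; towards the robot a level side plate, 180 mm wide in y, carries it on to x = -214 mm. The dark carriage of the holder, beyond its side jaw (from x = 10 mm of the holder on), stands up to 22 mm above the stage. Fixed.
- microscope: beige inverted microscope, fixed, axes parallel to the holder's, origin on the bench under the centre of the stage. The eyepiece tube leans out at 45 deg on its -y side: at stage level it begins at y = -180 mm, ends at y = -340, z = 340. The lamp pillar on the +y side is tipped back; the lamp hangs beyond y = 125 mm, above z = 390. Between them all is free over the stage.
- dish_a: small lidded culture dish, 35 mm across and 11 mm high, loose on the stage's side plate nearest the robot; origin at the centre of its underside. To be left alone.
- dish_b: a second dish like dish_a, on the same side plate. To be left alone.
- bottle: medium bottle on the bench, 72 mm across, 160 mm high, origin at the centre of its underside. To be left alone.
- tipbox: pipette tip box on the bench, 88 x 128 x 80 mm, origin at the centre of its underside. To be left alone.
- flask: culture flask lying flat on the bench, 110 x 85 x 36 mm with a capped neck along its +x, origin under the centre of its body. To be left alone.
- pen: marker pen lying on the bench, about 130 mm long, 17 mm high, origin under its middle. To be left alone.
Things that resemble listed ones, but are neither listed nor needed, are in the scene too. There is more than one size of the plate; the one meant has the size given above.

How it is judged:
By the outcome, as a careful person would: the job done as asked, in the order asked, and still so for the second after the job is handed in, with the robot touching nothing.
It also fails if it takes over 53 s, if anything falls off the work surface, if the arm or the gripper's body presses on something with over 40 N, if the wrist force passes 120 N, or if a joint passes its speed limit or range.

## Working session

There is one attempt and no reset: what is moved stays moved. The work goes in short steps, each a Python script; the robot and the scene stay as the last script left them, time stands still between calls to the robot, and variables do not carry over. Pictures are saved under pics/ and viewed, at most 10 in all, crops included, and the job is handed in when it is done.

```bash
ls; mkdir -p pics; python3 - <<'E'
from bench import r
import cv2,numpy as np
ims=[]
for c in ("scene","top"):
    d=r.camera(c); np.savez(f"pics/{c}0.npz",**{k:v for k,v in d.items()})
    print(c,d["K"].tolist(),d["R"].round(4).tolist(),d["t"].round(4).tolist())
    for n in ("plate","holder","dish_a"):
        for q in r.trace(n,c): print(n,q["confidence"],q["box"])
    for n in ("holder","stage","plate"):
        for q in r.tip_of(n,c): print("tip",n,q["confidence"],q["position"])
    cv2.imwrite(f"pics/{c}0.png",cv2.resize(d["color"][:,:,::-1],(800,600)))
print(r.get_clock(),r.get_ee_rot(),r.tcp_to_grasp)
E
```

```text
pics
scene [[394.21230194023036, 0.0, 248.9962993624397], [0.0, 394.21230194023036, 185.24273665535145], [0.0, 0.0, 1.0]] [[0.576, 0.8174, 0.0053], [0.6811, -0.4763, -0.5561], [-0.4521, 0.3239, -0.8311]] [-0.2478, -0.259, 1.5669]
plate 0.81 [78.4, 199.9, 39.0, 56.0]
plate 0.77 [235.8, 197.5, 54.2, 41.8]
holder 0.95 [275.6, 191.4, 69.9, 42.6]
dish_a 0.58 [204.4, 186.8, 15.5, 13.4]
tip holder 0.82 [205.9, 314.5]
tip stage 0.59 [213.3, 276.2]
tip plate 0.79 [220.0, 261.6]
tip plate 0.75 [228.8, 97.4]
top [[498.1769140470184, 0.0, 259.86839973938646], [0.0, 498.1769140470184, 189.83329166456437], [0.0, 0.0, 1.0]] [[0.0181, -0.9998, 0.0087], [-0.9822, -0.0194, -0.1868], [0.1869, -0.0052, -0.9824]] [-0.0581, 0.4711, 1.5265]
plate 0.64 [383.0, 229.4, 41.7, 51.4]
plate 0.62 [254.1, 101.7, 45.1, 51.7]
holder 0.59 [203.0, 78.3, 51.6, 70.1]
dish_a 0.61 [256.7, 189.8, 14.5, 10.0]
dish_a 0.46 [297.7, 173.5, 8.1, 14.5]
tip holder 0.6 [107.3, 229.0]
tip stage 0.74 [129.0, 258.8]
tip stage 0.7 [195.5, 121.0]
tip plate 0.84 [263.1, 395.1]
tip plate 0.65 [125.7, 276.9]
0.7 [-2.13834344e-05  9.87242575e-01  1.59223418e-01 -1.19342374e-05] 0.0187
```

View pics/top0.png

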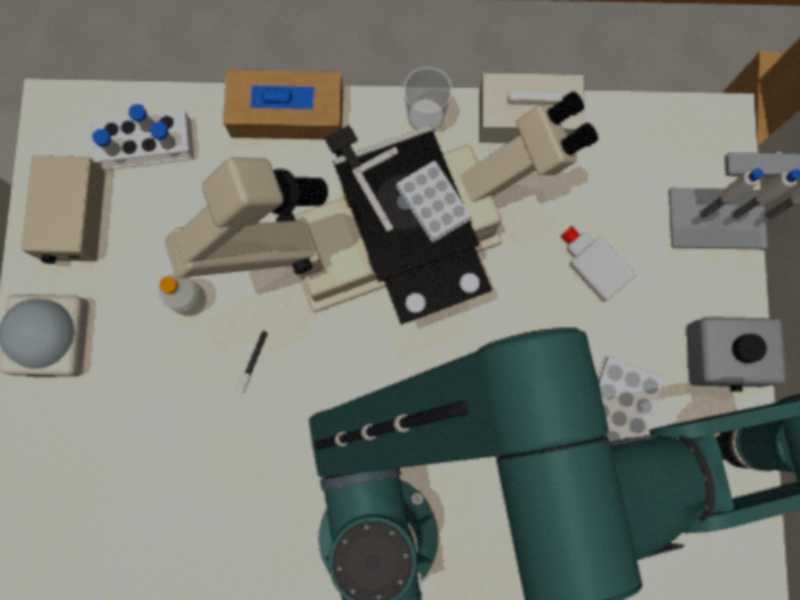

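View pics/scene0.png

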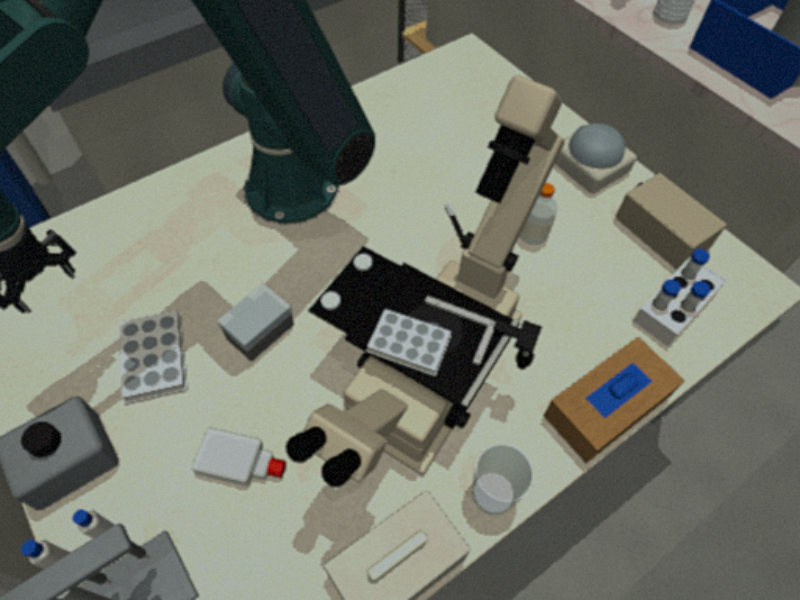

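The top view shows the target plate on the stage at about (433,200) in the 800×600 picture, the holder's inner corner at about (360,168) and two dishes at (415,302) and (470,282). The plate look-alike on the bench is at (628,398). Next I'll get coarse poses and a path for the wrist view.

```bash
cat > h.py <<'E'
import numpy as np, cv2
def q(th): return [0,float(np.cos(th/2)),float(np.sin(th/2)),0]
def Rq(w):
    from scipy.spatial.transform import Rotation as Ro
    return Ro.from_quat([w[1],w[2],w[3],w[0]]).as_matrix()
def ray(d,u,v,z):
    """pixel col u,row v -> world point on height z"""
    K,R,t=d["K"],d["R"],d["t"]
    c=-R.T@t; dd=R.T@np.linalg.inv(K)@np.array([u,v,1.0])
    return c+dd*(z-c[2])/dd[2]
def cloud(d):
    K,R,t,D=d["K"],d["R"],d["t"],d["range_z"].astype(float)
    v,u=np.indices(D.shape)
    P=np.stack([(u-K[0,2])/K[0,0]*D,(v-K[1,2])/K[1,1]*D,D],-1)
    W=(P-t)@R
    W[D==0]=np.nan
    return W
E
python3 - <<'E'
from bench import r
from h import *
d=np.load("pics/top0.npz")
for n,(u,v),z in (("holder",(229,107.3),.2),("stage",(258.8,129),.2),("plate",(276.9,125.7),.2),("backjaw end",(392*.64,228*.64),.21),("corner",(360*.64,168*.64),.21),("dishA",(415*.64,302*.64),.21),("dishB",(470*.64,282*.64),.21)):
    print(n,ray(d,u,v,z).round(4))
W=cloud(d)
for u,v in ((245,165),(277,128),(265,190)): print(u,v,W[v,u].round(4))
w=r.camera("wrist"); print(w["tool_from_camera"].round(4).tolist(),w["K"].round(1).tolist())
for th in (-1.2,-.6,0,.5,1.,2.):
  for p in ([.6,.0,.42],[.7,-.03,.45],[.62,-.05,.205],[.7,-.1,.205]):
    try: s=r.solve_ik(p,q(th)); print(th,p,None if s is None else np.round(s,2))
    except Exception as e: print(th,p,e)
E
```

```text
holder [0.6866 0.0464 0.2   ]
stage [ 0.6222 -0.042   0.2   ]
plate [ 0.6333 -0.0945  0.2   ]
backjaw end [ 0.5681 -0.0203  0.21  ]
corner [0.6824 0.0417 0.21  ]
dishA [ 0.4311 -0.0646  0.21  ]
dishB [ 0.4698 -0.1636  0.21  ]
245 165 [ 0.5143 -0.0045  0.1989]
277 128 [ 0.6211 -0.0942  0.2164]
265 190 [ 0.44   -0.0627  0.2124]
[[-0.0003, -0.9523, -0.3052, 0.0782], [1.0, -0.0007, 0.0012, -0.0007], [-0.0014, -0.3052, 0.9523, -0.1431], [0.0, 0.0, 0.0, 1.0]] [[294.2, 0.0, 252.8], [0.0, 294.2, 192.9], [0.0, 0.0, 1.0]]
-1.2 [0.6, 0.0, 0.42] [-0.12  0.25  1.21 -0.    1.68  2.66]
-1.2 [0.7, -0.03, 0.45] [-0.14  0.42  0.9  -0.    1.82  2.63]
-1.2 [0.62, -0.05, 0.205] [-0.19  0.41  1.49 -0.    1.24  2.58]
-1.2 [0.7, -0.1, 0.205] [-0.24  0.53  1.28 -0.    1.32  2.53]
-0.6 [0.6, 0.0, 0.42] [-0.12  0.25  1.21 -0.    1.68  2.06]
-0.6 [0.7, -0.03, 0.45] [-0.14  0.42  0.9  -0.    1.82  2.03]
-0.6 [0.62, -0.05, 0.205] [-0.19  0.41  1.49 -0.    1.24  1.98]
-0.6 [0.7, -0.1, 0.205] [-0.24  0.53  1.28 -0.    1.32  1.93]
0 [0.6, 0.0, 0.42] [-0.12  0.25  1.21 -0.    1.68  1.46]
0 [0.7, -0.03, 0.45] [-0.14  
[... 181 characters left out ...]
25  1.21 -0.    1.68  0.96]
0.5 [0.7, -0.03, 0.45] [-0.14  0.42  0.9  -0.    1.82  0.93]
0.5 [0.62, -0.05, 0.205] [-0.19  0.41  1.49 -0.    1.24  0.88]
0.5 [0.7, -0.1, 0.205] [-0.24  0.53  1.28 -0.    1.32  0.83]
1.0 [0.6, 0.0, 0.42] [-0.12  0.25  1.21 -0.    1.68  0.46]
1.0 [0.7, -0.03, 0.45] [-0.14  0.42  0.9  -0.    1.82  0.43]
1.0 [0.62, -0.05, 0.205] [-0.19  0.41  1.49 -0.    1.24  0.38]
1.0 [0.7, -0.1, 0.205] [-0.24  0.53  1.28 -0.    1.32  0.33]
2.0 [0.6, 0.0, 0.42] [-0.12  0.25  1.21 -0.    1.68 -0.54]
2.0 [0.7, -0.03, 0.45] [-0.14  0.42  0.9  -0.    1.82 -0.57]
2.0 [0.62, -0.05, 0.205] [-0.19  0.41  1.49 -0.    1.24 -0.62]
2.0 [0.7, -0.1, 0.205] [-0.24  0.53  1.28 -0.    1.32 -0.67]
```

```bash
cat >> h.py <<'E'
def wrist(r):
    p=np.array(r.get_position()); Rt=Rq(r.get_ee_rot())
    w=dict(r.camera("wrist")); T=w["tool_from_camera"]
    Rwc=Rt@T[:3,:3]; c=Rt@T[:3,3]+p
    w["R"]=Rwc.T; w["t"]=-Rwc.T@c
    return w
E
python3 - <<'E'
from bench import r
from h import *
p=r.get_position()
r.move_ptp([0.25,-.53,.42],q(.0)); r.move_ptp([.58,-.067,.42],q(.48))
for i,(x,y) in enumerate(((.58,-.067),(.56,-.11))):
    if i: r.servo_line([x,y,.42],velocity=.15)
    r.wait(.2)
    w=wrist(r); np.savez(f"pics/w{i}.npz",**w)
    cv2.imwrite(f"pics/w{i}.png",w["color"][:,:,::-1])
    for n in ("plate","holder","dish_a"):
        for k in r.trace(n,"wrist"): print(n,k["confidence"],k["box"]); 
    for n in ("plate","holder","stage"):
        for k in r.tip_of(n,"wrist"): print(n,k["confidence"],k["position"],ray(w,k["position"][1],k["position"][0],.2).round(4))
    for n in ("plate","holder"):
        for k in r.trace(n,"wrist")[:1]: np.save(f"pics/m_{n}{i}.npy",k["region"])
print(r.get_clock(),r.get_ft_force())
E
```

```text
plate 0.89 [305.4, 315.6, 51.7, 40.1]
plate 0.56 [247.9, 84.6, 75.7, 114.7]
plate 0.18 [184.4, 245.5, 27.3, 27.0]
holder 0.72 [181.4, 0.0, 93.6, 152.7]
dish_a 0.77 [183.4, 244.1, 24.6, 26.0]
dish_a 0.69 [261.2, 251.7, 26.1, 25.2]
dish_a 0.45 [19.5, 151.3, 46.0, 46.7]
plate 0.73 [343.4, 342.1] [ 0.3918 -0.3211  0.2   ]
holder 0.6 [44.3, 198.7] [0.6725 0.0485 0.2   ]
plate 0.81 [219.2, 47.3, 82.0, 124.8]
plate 0.57 [287.0, 296.6, 69.7, 58.1]
holder 0.59 [161.1, 0.7, 88.5, 123.9]
dish_a 0.69 [241.2, 225.8, 25.4, 29.1]
dish_a 0.58 [373.8, 177.8, 50.1, 78.4]
dish_a 0.55 [164.3, 220.6, 24.7, 25.8]
plate 0.77 [332.5, 333.0] [ 0.3842 -0.3389  0.2   ]
plate 0.63 [112.6, 266.4] [ 0.6229 -0.0945  0.2   ]
plate 0.56 [227.9, 393.9] [ 0.5703 -0.3182  0.2   ]
holder 0.91 [7.9, 174.4] [0.6731 0.0453 0.2   ]
stage 0.89 [90.0, 224.4] [ 0.6227 -0.039   0.2   ]
5.3833 [-0.04605695  0.49476829  0.27735496]
```

View pics/w0.png

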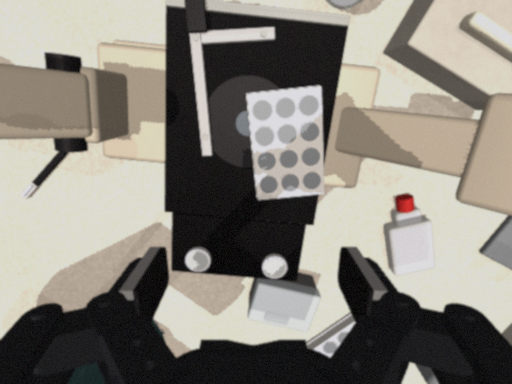

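The wrist view shows the plate at corners (248,92), (322,86), (323,193) and (258,199), and the holder corner near (203,42). I'll rectify this onto the plate-top and jaw-top planes and fit both.

```bash
cat >> h.py <<'E'
def ortho(d,z,o,psi,s=.0005,x0=-.2,x1=.04,y0=-.14,y1=.04):
    """rectified view of plane z; rows: local x from x1 down to x0; cols: local y from y1 down to y0"""
    W,H=int((y1-y0)/s),int((x1-x0)/s)
    c,sn=np.cos(psi),np.sin(psi)
    # (col,row,1)-> world
    A=np.array([[0,-s,x1],[-s,0,y1],[0,0,1.]])
    B=np.array([[c,-sn,o[0]],[sn,c,o[1]],[0,0,z],[0,0,1.]])
    P=d["K"]@np.hstack([d["R"],d["t"][:,None]])
    return cv2.warpPerspective(d["color"],P@B@A,(W,H),flags=cv2.INTER_LINEAR|cv2.WARP_INVERSE_MAP)
def fitplate(d,o,psi,s=.0005,z=.22,lim=None):
    g=cv2.cvtColor(ortho(d,z,o,psi),cv2.COLOR_RGB2GRAY)
    b=(g>110).astype(np.uint8)
    if lim is not None: b[:, :lim]=0
    cs,_=cv2.findContours(b,cv2.RETR_EXTERNAL,cv2.CHAIN_APPROX_NONE)
    c=max(cs,key=cv2.contourArea); (u,v),(w,h),a=cv2.minAreaRect(c)
    return g,np.array([.04-v*s,.04-u*s]),(w*s,h*s),a
E
python3 - <<'E'
from h import *
o=(.675,.046);psi=.48
ims=[]
for i in (0,1):
    d=np.load(f"pics/w{i}.npz")
    W=cloud(d); m=np.load(f"pics/m_plate{i}.npy"); 
    if i==1 and m.any(): print("plate z pct",np.nanpercentile(W[m][:,2],[5,25,50,75,95]).round(4))
    m=np.load(f"pics/m_holder{i}.npy"); print("holder z",np.nanpercentile(W[m][:,2],[5,25,50,75,95]).round(4))
    loc=(W[...,:2]-np.array(o))@np.array([[np.cos(psi),-np.sin(psi)],[np.sin(psi),np.cos(psi)]])
    st=(np.abs(loc[...,0]+.06)<.05)&(np.abs(loc[...,1]+.02)<.01); print("stage z",np.nanmedian(W[st][:,2]).round(4))
    g,c,wh,a=fitplate(d,o,psi); print("plate loc",c.round(4),wh,a)
    ims+= [g,cv2.cvtColor(ortho(d,.2095,o,psi),cv2.COLOR_RGB2GRAY)]
im=np.hstack(ims[:]);print(im.shape)
im=np.hstack([ims[0],ims[1]]); cv2.imwrite("pics/o1.png",im)
# jaw edges: per row / column step edges
for k in (1,3):
    g=cv2.GaussianBlur(ims[k],(5,5),0).astype(float)
    for row in range(90,300,40): # back jaw inner edge: bright->dark along +col
        dd=np.diff(g[row,40:140]); print("row",row,"x",.04-row*.0005,"y in",round(.04-(40+dd.argmin()+.5)*.0005,4),"out",round(.04-(40+dd.argmax()+.5)*.0005,4))
    for col in range(100,230,30):
        dd=np.diff(g[20:140,col]); print("col",col,"y",.04-col*.0005,"x in",round(.04-(20+dd.argmin()+.5)*.0005,4),"out",round(.04-(20+dd.argmax()+.5)*.0005,4))
E
```

```text
holder z [0.2076 0.2093 0.2101 0.2113 0.2183]
stage z 0.2006
plate loc [-0.1257 -0.0908] (0.15585728454589845, 0.0983670883178711) 84.80557250976562
plate z pct [0.2193 0.2202 0.2208 0.2215 0.2223]
holder z [0.2033 0.2087 0.2095 0.2101 0.211 ]
stage z 0.2005
plate loc [-0.1265 -0.092 ] (0.15467852783203126, 0.09666786193847657) 84.2894058227539
(480, 1440)
row 90 x -0.0049999999999999975 y in -0.0008 out 0.0112
row 130 x -0.025 y in -0.0023 out 0.0102
row 170 x -0.045000000000000005 y in -0.0033 out 0.0093
row 210 x -0.065 y in -0.0042 out 0.0082
row 250 x -0.08499999999999999 y in -0.0047 out 0.0072
row 290 x -0.10499999999999998 y in -0.0057 out 0.0067
col 100 y -0.010000000000000002 x in -0.0008 out 0.0112
col 130 y -0.025 x in -0.0003 out 0.0122
col 160 y -0.04 x in 0.0008 out 0.0128
col 190 y -0.055 x in 0.0013 out 0.0138
col 220 y -0.07 x in 0.0242 out 0.0148
row 90 x -0.0049999999999999975 y in -0.0013 out 0.0112
row 130 x -0.025 y in -0.0018 out 0.0107
row 170 x -0.045000000000000005 y in -0.0033 out 0.0093
row 210 x -0.065 y in -0.0042 out 0.0088
row 250 x -0.08499999999999999 y in -0.0047 out 0.0072
row 290 x -0.10499999999999998 y in -0.0062 out 0.0067
col 100 y -0.010000000000000002 x in -0.0008 out 0.0033
col 130 y -0.025 x in 0.0003 out 0.0033
col 160 y -0.04 x in 0.0008 out 0.0033
col 190 y -0.055 x in 0.0013 out 0.0033
col 220 y -0.07 x in 0.0013 out 0.0033
```

View pics/o1.png

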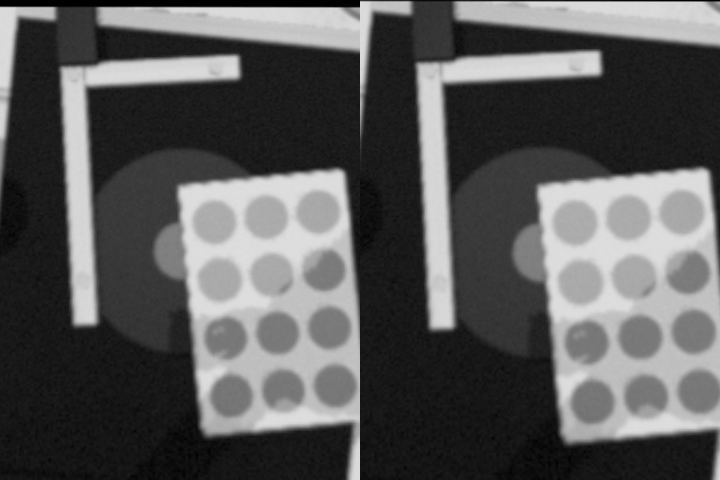

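The rectified view shows the jaws clearly, with the holder yaw at about 0.53. The plate is clipped on the right, so I'll refit it with a wider window.

```bash
sed -i 's/y0=-.14/y0=-.2/; s/g>110/g>TH/; s/lim=None):/lim=None,TH=110):/' h.py; python3 - <<'E'
from h import *
o=np.array((.675,.046));psi=.48
o=o+np.array([[np.cos(psi),-np.sin(psi)],[np.sin(psi),np.cos(psi)]])@[-.0012,-.0009]; psi=.528
print("holder",o.round(4),psi)
for i in (0,1):
    d=np.load(f"pics/w{i}.npz")
    for th in (90,110,130):
        g,c,wh,a=fitplate(d,o,psi,TH=th); print(i,th,"plate loc",c.round(4),np.round(wh,4),a)
    c_=np.cos(psi);s_=np.sin(psi)
    W=cloud(d); loc=(W[...,:2]-o)@np.array([[c_,-s_],[s_,c_]])
    m=(W[...,2]>.214)&(W[...,2]<.226)&(loc[...,0]<-.005)&(loc[...,0]>-.2)&(loc[...,1]>-.16)&(loc[...,1]<.0)
    m=cv2.morphologyEx(m.astype(np.uint8),cv2.MORPH_OPEN,np.ones((3,3)))>0
    (x,y),(w,h),a=cv2.minAreaRect(loc[m].astype(np.float32)*1000); print("depth",x,y,w,h,a)
    cv2.imwrite(f"pics/o2_{i}.png",g)
    for n,(u,v) in (("dish1",(198,259)),("dish2",(274,265))):
        if i==0: print(n,(np.array([[c_,s_],[-s_,c_]])@(ray(d,u,v,.211)[:2]-o)).round(3))
    print("stage loc",(np.array([[c_,s_],[-s_,c_]])@(np.array([.6225,-.040])-o)).round(3))
E
```

```text
holder [0.6744 0.0446] 0.528
0 90 plate loc [-0.0812 -0.1042] [0.2365 0.1905] 90.0
0 110 plate loc [-0.0812 -0.1045] [0.2365 0.19  ] 90.0
0 130 plate loc [-0.0812 -0.1047] [0.2365 0.1895] 90.0
depth -114.55105590820312 -90.43020629882812 124.97101593017578 82.40625 2.789438247680664
dish1 [-0.263  0.031]
dish2 [-0.278 -0.071]
stage loc [-0.087 -0.047]
1 90 plate loc [-0.1028 -0.1165] [0.1935 0.166 ] 90.0
1 110 plate loc [-0.103 -0.117] [0.193 0.165] 90.0
1 130 plate loc [-0.103 -0.123] [0.153 0.193] 0.0
depth -114.4580307006836 -90.44334411621094 124.95563507080078 82.49752807617188 2.8431613445281982
stage loc [-0.087 -0.047]
```

```bash
cat >> h.py <<'E'
O=np.array((.6744,.0446));PSI=.528;C,S=np.cos(PSI),np.sin(PSI)
def w(x,y,z): return [float(v) for v in (*(O+np.array([C*x-S*y,S*x+C*y])),z)]
def l(p): p=np.array(p)[:2]-O; return np.round([C*p[0]+S*p[1],-S*p[0]+C*p[1]],4)
def plate(d):
    W=cloud(d); loc=(W[...,:2]-O)@np.array([[C,-S],[S,C]])
    m=(W[...,2]>.214)&(W[...,2]<.226)&(loc[...,0]<-.001)&(loc[...,0]>-.2)&(loc[...,1]>-.16)&(loc[...,1]<.005)
    m=cv2.morphologyEx(m.astype(np.uint8),cv2.MORPH_OPEN,np.ones((3,3)))>0
    (x,y),s,a=cv2.minAreaRect(loc[m].astype(np.float32)*1000); return np.round([x,y,*s,a],2)
E
python3 - <<'E'
from bench import r
from h import *
t=PSI+np.pi/2
r.gripper_to(.7)
r.move_ptp(w(-.1145,-.158,.30),q(t))
r.servo_line(w(-.1145,-.158,.204),velocity=.1,force_limit=8)
print(r.get_position(),l(r.get_position()),r.get_clock(),r.get_ft_force(),r.get_grip_width())
hit=r.servo_line(w(-.1145,-.094,.204),velocity=.03,force_limit=5)
print(hit,l(r.get_position()),r.get_clock(),r.get_ft_force())
d=wrist(r); np.savez("pics/w2.npz",**d); print(plate(d))
cv2.imwrite("pics/w2.png",d["color"][:,:,::-1])
E
```

```text
[ 0.6556962  -0.14976385  0.2048436 ] [-0.1141 -0.1585] 8.325 [ 0.80175087  0.14511833 -0.34627917] 0.6984276556988737
False [-0.1144 -0.0952] 10.6083 [ 1.57917868 -5.36623352  0.55635074]
[-112.57  -53.53  105.03  125.63   89.96]
```

View pics/w2.png

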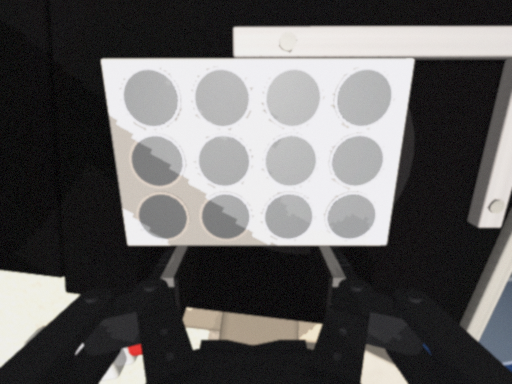

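The plate now lies along the back jaw with its top edge at row 58, and the tool reads 5 N. Next is the push along +x.

```bash
python3 - <<'E'
from bench import r
from h import *
r.servo_line(w(-.1145,-.112,.204),velocity=.06)
r.servo_line(w(-.1145,-.112,.28),velocity=.12)
r.gripper_to(.4)
r.move_ptp(w(-.203,-.043,.28),q(PSI))
r.servo_line(w(-.203,-.043,.204),velocity=.1,force_limit=8)
print(l(r.get_position()),r.get_clock(),r.get_ft_force())
hit=r.servo_line(w(-.137,-.043,.204),velocity=.03,force_limit=6)
print(hit,l(r.get_position()),r.get_clock(),r.get_ft_force())
d=wrist(r); np.savez("pics/w3.npz",**d); print(plate(d))
cv2.imwrite("pics/w3.png",d["color"][:,:,::-1])
E
```

```text
[-0.2026 -0.0434] 14.5417 [ 0.86309083  0.12931076 -0.1684375 ]
False [-0.1372 -0.043 ] 16.8917 [-1.20629401 -1.31816892  0.44712255]
[-85.45 -42.34  82.64 124.01  89.92]
```

View pics/w3.png

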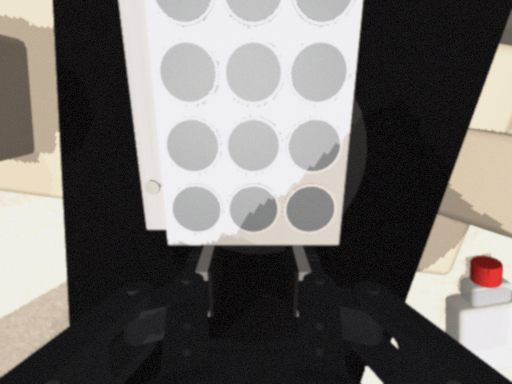

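The short side is against the fingertips at row 243. The force is only about 2 N, so the plate has not reached the side jaw and I'll keep pushing.

```bash
python3 - <<'E'
from bench import r
from h import *
hit=r.servo_line(w(-.122,-.043,.204),velocity=.015,force_limit=5)
print(hit,l(r.get_position()),r.get_clock(),r.get_ft_force())
r.servo_line(w(-.16,-.043,.204),velocity=.08)
r.servo_line(w(-.16,-.043,.28),velocity=.12)
t=PSI+np.pi/2
r.gripper_to(.7)
r.move_ptp(w(-.068,-.115,.28),q(t))
r.servo_line(w(-.068,-.115,.204),velocity=.1,force_limit=8)
hit=r.servo_line(w(-.068,-.088,.204),velocity=.02,force_limit=5)
print(hit,l(r.get_position()),r.get_clock(),r.get_ft_force())
r.servo_line(w(-.068,-.12,.204),velocity=.08)
r.servo_line(w(-.068,-.12,.30),velocity=.12)
r.move_ptp(w(-.13,-.12,.40),q(PSI)); r.wait(.3)
d=wrist(r); np.savez("pics/w4.npz",**d); print(plate(d),r.get_clock())
im=cv2.resize(ortho(d,.215,O,PSI,x0=-.15,x1=.03,y0=-.11,y1=.03),None,fx=1.6,fy=1.6)
cv2.imwrite("pics/w4.png",im[:,:,::-1])
E
```

```text
True [-0.1375 -0.0427] 17.2417 [ 0.1359159  -0.74431255  0.13638548]
True [-0.0679 -0.0952] 22.075 [ 1.46963663 -1.83631139  1.53892331]
[-6.3030e+01 -4.2250e+01  1.2408e+02  8.2680e+01  8.0000e-02] 25.1833
```

View pics/w4.png

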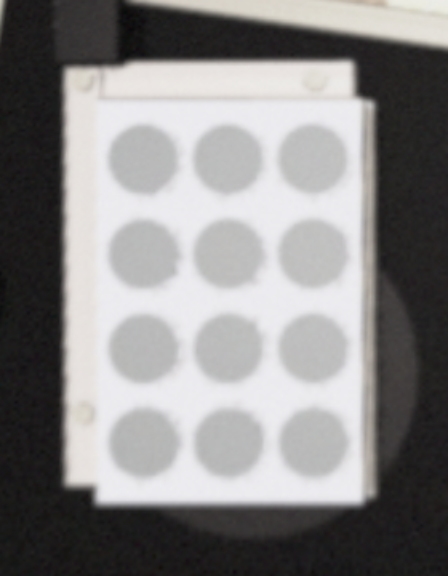

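The rectified view shows the plate against both jaws, square to 0.08°. The force reading in x was ambiguous, so I'll do one firmer x push and a final y push to confirm.

```bash
python3 - <<'E'
from bench import r
from h import *
r.gripper_to(.4)
r.move_ptp(w(-.155,-.043,.28),q(PSI))
r.servo_line(w(-.155,-.043,.204),velocity=.1,force_limit=8); r.wait(.2)
hit=r.servo_line(w(-.125,-.043,.204),velocity=.02,force_limit=8)
print(hit,l(r.get_position()),r.get_clock(),r.get_ft_force())
r.servo_line(w(-.16,-.043,.204),velocity=.08)
r.servo_line(w(-.16,-.043,.28),velocity=.12)
r.gripper_to(.7)
r.move_ptp(w(-.068,-.112,.28),q(PSI+np.pi/2))
r.servo_line(w(-.068,-.112,.204),velocity=.1,force_limit=8); r.wait(.2)
hit=r.servo_line(w(-.068,-.085,.204),velocity=.02,force_limit=8)
print(hit,l(r.get_position()),r.get_clock(),r.get_ft_force())
r.servo_line(w(-.068,-.12,.204),velocity=.08)
r.servo_line(w(-.068,-.12,.30),velocity=.12)
r.move_ptp(w(-.13,-.12,.40),q(PSI)); r.wait(.3)
d=wrist(r); print(plate(d),r.get_clock())
E
```

```text
True [-0.1373 -0.0427] 28.2417 [-0.16851957 -0.15953971 -0.01929012]
True [-0.068  -0.0952] 33.2167 [ 0.86086092 -1.38679004  1.65719138]
[-6.3040e+01 -4.2210e+01  1.2419e+02  8.2850e+01  1.2000e-01] 36.325
```

The firm pushes stopped at the same places, so both jaws are in contact and the hand is clear.

```bash
python3 -c "
from bench import r
print(r.sign_off())"
```

```text
the job is handed in; nothing more can be done
None
```

The plate was pushed flat into the holder corner and, by the final force stops and wrist-camera check, lies flush against both jaws (square to about 0.1°); the hand is clear and the job was handed in at about 36 s.

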